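# Gauge a wooden tag blank with a ratchet micrometer and lock the reading

### The arm

A 7-joint arm with a two-finger parallel gripper is mounted at the origin on a cart in front of the work surface, level with it; the furniture and walls round the work are solid. World frame = base frame: x ahead of the robot, y to its left, z up, the work surface at z = 0. Lengths are in mm, angles in degrees, forces in N, time in s.
With the tool pointing down it reaches from about 400 to 925 mm from the base axis. Payload 5.6 kg.
Tool frame: the origin (TCP) lies between the finger pads; the fingertips stand 14 mm ahead of it and the grasp point (between the pads) lies 5 mm behind it; z points along the fingers, y is the line along which they close (so a half turn about z gives the same grasp; the last joint's range is limited). The gripper opens to 85 mm and grips with 20 to 120 N. Pads are 22 mm wide; open, the fingers measure 114 mm over their backs; the gripper's body (76 mm by 85 mm) begins 54 mm behind the grasp point. The pads swing forward as they close: fully open they stand 13 mm farther back than shut.
Start: joints at [-69.786, 26.786, -0.665, 91.828, 0.344, 61.387, -3.226], TCP at [250.644, 599.738, 245.29] pointing down, gripper open.
Joint ranges: [-144.91, 144.91], [-17.63, 115.5], [-89.93, 88.59], [15.96, 139.68], [-74.01, 254.01], [8.47, 105.57], [-167.45, 167.45]. Speed limits (degrees/s): [147.25, 147.25, 180, 180, 180, 180, 180].

### API

Orientations are given as [roll, pitch, yaw] about the fixed x, y, z axes, in that order (R = Rz(yaw) Ry(pitch) Rx(roll)).
In Python, from plant import * gives the robot as it stands.
- The arm moves only by the tool jog_arm, never from a script. Its argument "motion" is a list of rows, each an object with "xyz": the shift along the tool's x, y, z in m, a list of three; "rotation": the turn, a rotation vector about the tool's x, y, z in degrees, a list of three. A call has 1 to 20 rows; each row shifts and turns the commanded pose from where the row before left it, along the tool's axes as they then stand; what a row does not reach is not made up. A row lasts 1/12 s, in which the tool goes at most 41.7 mm and 7.16 degrees, less where a joint would pass 70% of its speed; a pose out of reach is approached as far as the arm can. A call with a gripper value outside its range is refused whole. "jaw" is the finger opening in m, from 0 to 0.0854, set as the call begins (left out, the last holds). The fingers move at their own pace and stop on an object; "force" is the grip in N (left out, the last holds). Time passes only in rows, so rows that do not move let the fingers close. It gives the time, the measured TCP pose, the force, the opening and the grip force at its end, in the units of the state.
- state(): the state, without advancing time (a new reading comes with each control period).
- capture(name): name is "scene" or "top" or "wrist"; returns a dict with "color" (384x512x3 uint8, red, green, blue), "fovy" (degrees; the focal length in pixels is half the picture's height over the tangent of half this angle, whatever the lens; pixels are square), "cx", "cy" (the principal point, pixels), "position" and "attitude" of the camera in the world. Camera axes: x right, y up, looking along -z (the intrinsics and any distortion apply to the point x, -y, -z); pixel columns grow to the right and rows downward; lengths in mm; the calibration is good to about 2 mm. A picture is of the moment at which its call begins. There is no depth.
- finish_job(): hands the job in; it is judged then, once.
The state is a dict: "t": time; "joints": joint angles; "joint_velocities": joint speeds; "effort": joint torques, N m; "ee_pos": TCP position; "orientation": TCP orientation; "wrist_force": force on the tool from outside, world axes, zero at the start; "moment": the same for the moment, N m; "gripper_width": finger opening in mm; "finger_force": force on a finger pad.
Only numpy, scipy, OpenCV 4.12 (cv2) and the standard library are available. Lean on these libraries where they do the work, as an engineer would, in place of code of your own. Each camera call takes 0.05 s, during which the arm holds its last target. There are 200 camera calls.

### The job

Check the thickness of the maple tag blank on the bench micrometer: lay the rounded end of the blank flat on the steel platen under the spindle and let go of it, then turn the ratchet knob at the very top clockwise until the spindle is down on the wood and the ratchet slips with a click. Then swing the lock lever fully over so that the reading is kept. Turn only the ratchet knob, so that the wood is not bruised, and leave the sanding block, the leather patch and the marker where they lie.

Things in the scene. Friction and masses are not known exactly. Their poses are not given: they have to be found in the camera images.
- gauge: Grey cast-iron bench micrometer, fixed. Origin: on the vertical spindle axis, at table height; x points from its open front, where work is fed in, to the back post (begins at x = +42 mm). Base x -78 to +76, y -40 to +40, 14 mm high. Head above the work: radius 18 about the axis, underside 50 mm above the table; a lock boss on it reaches y = -30. Yaw within 0.35 rad.
- anvil (a point): Point of the steel platen's top surface on the spindle axis, 20 mm above the table; axes as the gauge's. The platen reaches from x = -70 to +28 mm and y = -28 to +28 mm.
- spindle: Steel measuring spindle, a vertical rod 8.4 mm in diameter hanging from the head; it slides but does not rotate. Origin: centre of its flat lower end, at the start 14.5 to 17 mm above the platen. Turning the ratchet knob clockwise (seen from above) lowers it 15 mm a turn, 2.4 mm per rad; it stays where it is left.
- knob (a point): Middle of the knurled ratchet knob on the spindle axis, 116 mm above the table: upright cylinder 21 mm wide, 21 mm tall (z 106 to 127), topmost part; it never moves up or down. Below it the graduated thimble, 22 mm wide, z 88 to 104: do not grip that, it has no clutch. Grip from above, turn clockwise, regrasp: 1.9 to 2.9 rad until the spindle bears on the blank, then one click's slip.
- ratchet (a joint): Slip of the ratchet knob against the thimble, rad, clockwise positive. About 0 at the start and while the knob carries the thimble along (pawl play up to 0.25; friction may leave it part-way to the next click). When the spindle bears with about 10 N the thimble stops and the knob slips on at about 0.05 N m, a click every 0.52 rad: 0.52 after one, 1.05 after two. Anticlockwise it does not slip.
- lock (a joint): Angle of the spindle lock lever, rad: 0 to 0.15 at the start (open), 1.25 at its stop (locked). Axis vertical, at x = 0, y = -20 mm of the gauge; it turns clockwise seen from above: at 0 the lever points 35 deg behind the gauge's -y axis, at 1.25 it points 37 deg before it. A cam then pinches the spindle: some 5 N at the handle; it stays where it is left.
- lock_handle (a point): Centre of the upright steel handle at the lever's end, 50 mm from the lever's axis and 92 mm above the table: 13 mm in diameter, 20 mm tall (z 81 to 102 mm). It can be pushed with closed fingertips or gripped from above.
- tag: Light maple tag blank, loose, 110 x 34 x 10 mm, 30 g, flat. Origin: centre of its underside; x runs along it to the rounded end (half-round, tip at x = +55 mm); the square end, x = -55, has an 8 mm hole at x = -45. The spindle shall come down 5 to 40 mm from the rounded tip and within 12 mm of the centre line; the square end stays out at the gauge's front.
- sanding_block: Bystander: brown cork sanding block 45 x 70 x 25 mm, loose; origin at the centre of its underside. It and the tag blank lie one to the left, one to the right of the gauge, either way round.
- patch_dark: Bystander: dark brown leather patch 34 x 62 x 9 mm, loose, in front of the gauge; origin at the centre of its underside.
- marker_grey: Bystander: felt marker 14 x 126 x 13 mm, loose, in front of the gauge; origin at the centre of its underside, long axis y.
Not all that is in view belongs to the job. There is more than one size of the gauge; the one meant has the size given above.

How it is judged:
By the outcome, as a careful person would: the job done as asked, in the order asked, and still so for the second after the job is handed in, with the robot touching nothing.
It also fails if it takes over 72 s, if anything falls off the work surface, if the arm or the gripper's body presses on something with over 40 N, if the wrist force passes 120 N, or if a joint passes its speed limit or range.

## Working session

There is one attempt and no reset: what is moved stays moved. The work goes in short steps, Python scripts to look and compute and a tool call to move; the robot and the scene stay as the last step left them, time stands still between calls to the robot, and variables do not carry over. Pictures are saved under pics/ and viewed, at most 10 in all, crops included, and the job is handed in when it is done.

Besides the shell and the picture viewer there is one more tool, called after "Emit:" in YAML: its name, and indented under it one key for each argument. jog_arm: Moves the arm, as the interface text tells. Its arguments: {"type":"object","properties":{"motion":{"type":"array"},"jaw":{"type":"number"},"force":{"type":"number"}},"required":["motion"]}

```bash
ls; mkdir -p pics
python3 - <<'E'
from plant import *
import cv2, numpy as np
print(state())
for n in ("top","scene"):
    c=capture(n); cv2.imwrite(f"pics/{n}0.png",cv2.cvtColor(c["color"],cv2.COLOR_RGB2BGR))
    print({k:v for k,v in c.items() if k!="color"})
a=cv2.imread("pics/top0.png");b=cv2.imread("pics/scene0.png")
cv2.imwrite("pics/t1.png",cv2.resize(a,(800,600)))
E
```

```text
pics
{'t': 0.0, 'joints': array([-69.78557702,  26.83645012,  -0.66498601,  91.88209417,
         0.34347622,  61.38799425,  -3.22677272]), 'joint_velocities': array([-0.03753036,  0.01186376, -0.07784275,  0.10985441,  0.00493597,
       -0.00031028,  0.00119264]), 'effort': array([-1.25654647e-04, -5.32380867e+01,  2.13171879e-02, -2.51294839e+01,
        1.13683142e-02,  7.78077403e-03,  6.22528503e-06]), 'ee_pos': array([250.45696367, 599.21182996, 244.32474767]), 'orientation': array([-1.79895671e+02,  6.91477694e-03,  1.57317215e+02]), 'wrist_force': array([0.23986283, 0.93161544, 0.07523072]), 'moment': array([-0.06347684,  0.02425701, -0.03865349]), 'finger_force': 0.0, 'gripper_width': 85.45888144319342}
{'fovy': 55.05506177641048, 'cx': 257.1892343851028, 'cy': 194.87647356239196, 'position': array([ 419.87034312,   41.00974388, 1140.98524069]), 'attitude': array([  7.70286294,  -0.82146747, -89.96807544])}
{'fovy': 44.991670069878346, 'cx': 253.20593782570182, 'cy': 193.59106337374786, 'position': array([ 181.13973537, -549.66173576,  954.37809459]), 'attitude': array([ 40.16021906,  -0.57974205, -32.27530353])}
```

View pics/t1.png

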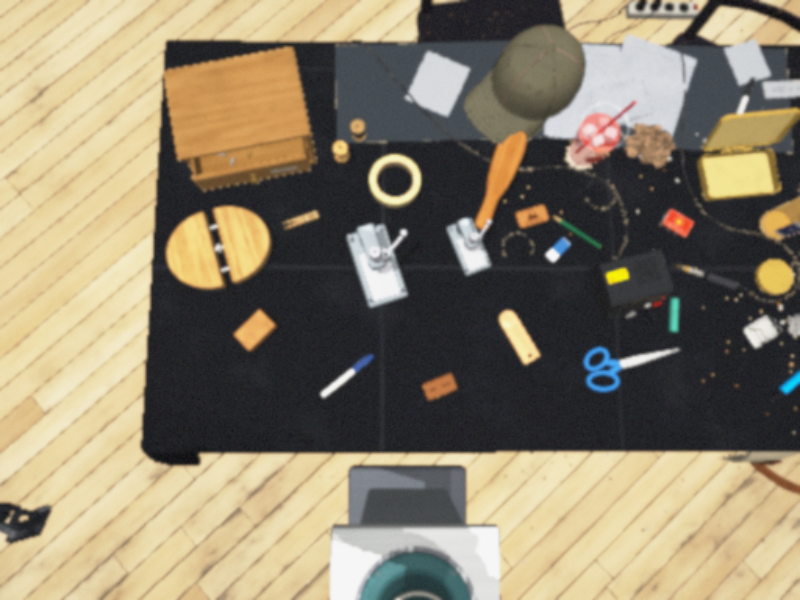

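View pics/scene0.png

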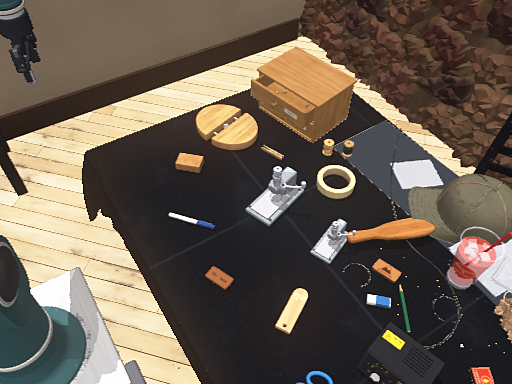

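The top view shows the large gauge at about (378,262), with its front facing the robot. The smaller lookalike gauge is at (468,245). The tag is at (519,336) with its rounded end up at (508,315). The cork block is on the left, and the patch and marker are in front.

```bash
cat > h.py <<'E'
from plant import *
import cv2, numpy as np
from scipy.spatial.transform import Rotation as R
def cam(c):
    f=192/np.tan(np.radians(c["fovy"]/2)); return f,R.from_euler("xyz",c["attitude"],degrees=True).as_matrix()
def ray(c,u,v,z):
    f,M=cam(c); d=M@np.array([(u-c["cx"])/f,-(v-c["cy"])/f,-1]); p=c["position"]; return p+d*(z-p[2])/d[2]
def proj(c,P):
    f,M=cam(c); q=(np.atleast_2d(P)-c["position"])@M
    return np.c_[c["cx"]-f*q[:,0]/q[:,2], c["cy"]+f*q[:,1]/q[:,2]]
def save(n,im,s=1.5):
    cv2.imwrite(f"pics/{n}.png",cv2.resize(cv2.cvtColor(im,cv2.COLOR_RGB2BGR),None,fx=s,fy=s))
def tagpose(c,z,box):
    """maple-coloured blob in box (u0,v0,u1,v1) -> centre, yaw toward rounded end"""
    u0,v0,u1,v1=box; hsv=cv2.cvtColor(c["color"],cv2.COLOR_RGB2HSV)
    m=cv2.inRange(hsv,(10,40,110),(32,170,255)); k=np.zeros_like(m); k[v0:v1,u0:u1]=m[v0:v1,u0:u1]
    n,l,s,_=cv2.connectedComponentsWithStats(k); i=1+np.argmax(s[1:,4])
    cn=max(cv2.findContours((l==i).astype(np.uint8),0,2)[0],key=cv2.contourArea)[:,0]
    W=np.array([ray(c,u,v,z)[:2] for u,v in cn]).astype(np.float32)
    return cv2.minAreaRect(W), cv2.boxPoints(cv2.minAreaRect(W)), s[i]
E
python3 - <<'E'
from h import *
c=capture("top")
print(tagpose(c,8,(310,190,355,240)))
s=.64
for n,u,v,z in [("round",508,311,10),("square",533,362,10),("gfr_R",406,292,14),("gfr_L",369,305,14),("gbk_L",348,236,14),("knob",375,252,127),("handle",402,235,102),("bk",440,386,9),("mk",347,376,10),("cork",255,330,20)]:
    print(n,ray(c,u*s,v*s,z).round(1))
E
```

```text
(((512.0753784179688, -203.69082641601562), (114.47684478759766, 41.268310546875), 29.77846336364746), array([[ 452.14728, -214.20871],
       [ 472.6431 , -250.02762],
       [ 572.0035 , -193.17294],
       [ 551.5077 , -157.35403]], dtype=float32), array([319, 198,  27,  36, 478], dtype=int32))
round [ 560.4 -185.9   10. ]
square [ 459.6 -232.6   10. ]
gfr_R [597.3  16.7  14. ]
gfr_L [571.2  89.8  14. ]
gbk_L [710.7 133.   14. ]
knob [652.2  74.9 127. ]
handle [690.3  26.  102. ]
bk [412.9 -49.6   9. ]
mk [432.1 131.6  10. ]
cork [520.7 310.9  20. ]
```

Emit:
jog_arm:
  motion:
    - {"xyz":[0,0,0],"rotation":[0,0,-7]}
    - {"xyz":[0,0,0],"rotation":[0,0,-7]}
    - {"xyz":[0,0,0],"rotation":[0,0,-7]}
    - {"xyz":[0,0,0],"rotation":[0,0,-7]}
    - {"xyz":[0,0,0],"rotation":[0,0,-7]}
    - {"xyz":[0,0,0],"rotation":[0,0,-7]}
    - {"xyz":[0,0,0],"rotation":[0,0,-7]}
    - {"xyz":[0.001,-0.039,0],"rotation":[0,0,0]}
    - {"xyz":[0.001,-0.039,0],"rotation":[0,0,0]}
    - {"xyz":[0.001,-0.039,0],"rotation":[0,0,0]}
    - {"xyz":[0.001,-0.039,0],"rotation":[0,0,0]}
    - {"xyz":[0.001,-0.039,0],"rotation":[0,0,0]}
    - {"xyz":[0.001,-0.039,0],"rotation":[0,0,0]}
    - {"xyz":[0.001,-0.039,0],"rotation":[0,0,0]}
    - {"xyz":[0.001,-0.039,0],"rotation":[0,0,0]}
    - {"xyz":[0.001,-0.039,0],"rotation":[0,0,0]}
    - {"xyz":[0.001,-0.039,0],"rotation":[0,0,0]}
    - {"xyz":[0.001,-0.039,0],"rotation":[0,0,0]}
    - {"xyz":[0.001,-0.039,0],"rotation":[0,0,0]}
    - {"xyz":[0.001,-0.039,0],"rotation":[0,0,0]}

```text
t: 1.82
ee_pos: [464.1, 137.6, 245.4]
orientation: [180.0, 0.0, -153.7]
wrist_force: [1.1, 0.7, 0.1]
gripper_width: 85.5
finger_force: 0.0
```

Emit:
jog_arm:
  motion:
    - {"xyz":[0.015,-0.032,0],"rotation":[0,0,0]}
    - {"xyz":[0.015,-0.032,0],"rotation":[0,0,0]}
    - {"xyz":[0.015,-0.032,0],"rotation":[0,0,0]}
    - {"xyz":[0.015,-0.032,0],"rotation":[0,0,0]}
    - {"xyz":[0.015,-0.032,0],"rotation":[0,0,0]}
    - {"xyz":[0.015,-0.032,0],"rotation":[0,0,0]}
    - {"xyz":[0.015,-0.032,0],"rotation":[0,0,0]}
    - {"xyz":[0.015,-0.032,0],"rotation":[0,0,0]}
    - {"xyz":[0.015,-0.032,0],"rotation":[0,0,0]}
    - {"xyz":[0.015,-0.032,0],"rotation":[0,0,0]}
    - {"xyz":[0,0,0],"rotation":[0,0,0]}
    - {"xyz":[0,0,0],"rotation":[0,0,0]}

```text
t: 2.82
ee_pos: [470.5, -215.9, 245.0]
orientation: [-180.0, -0.0, -153.9]
wrist_force: [-0.2, 0.6, -0.6]
gripper_width: 85.2
finger_force: 0.0
```

Run:
```python
from h import *
c=capture("wrist"); save("w1",c["color"]); print({k:v for k,v in c.items() if k!="color"}); s=state(); print(s["ee_pos"],s["orientation"],s["joints"])
np.save("w1.npy",c,allow_pickle=True)
```

```text
{'fovy': 68.68615621760651, 'cx': 257.1121072106988, 'cy': 187.91506209084912, 'position': array([ 402.95967638, -247.39310733,  372.6750067 ]), 'attitude': array([-1.70601190e+01,  8.68411660e-02,  1.16031167e+02])}
[ 470.84887715 -213.92619773  244.92017354] [ 1.79952935e+02 -2.44079507e-02 -1.53762265e+02] [  6.36291189  13.91149697  16.80506855 111.24466674  -4.84978872
  55.56381113 141.68999262]
```

View pics/w1.png

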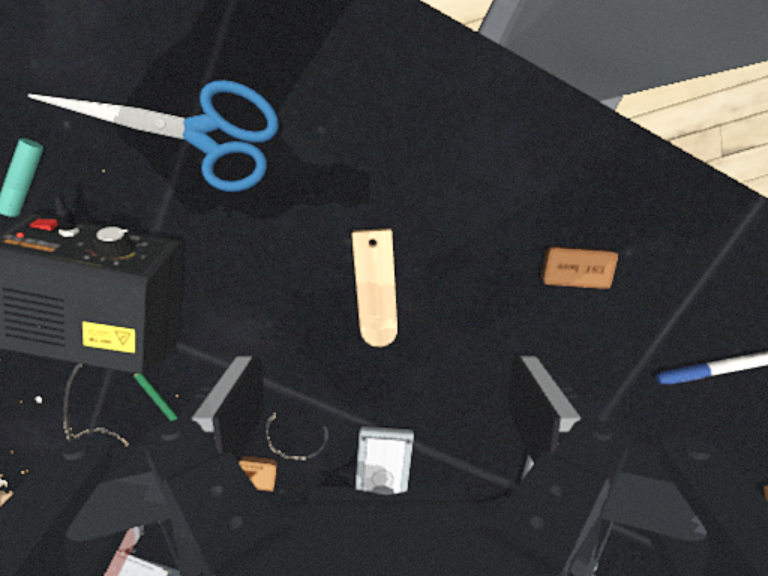

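The wrist view shows the tag with its square end at about (372,232), the hole at (372,242) and the rounded tip at (380,346). The fingers are open below it.

Run:
```python
from h import *
c=np.load("w1.npy",allow_pickle=True).item()
print(tagpose(c,8,(220,140,280,240)))
k=1/1.5
for n,u,v,z in [("tip",380,347,10),("hole",372.5,242,10),("sqL",352,231,10),("sqR",392,229,10)]: print(n,ray(c,u*k,v*k,z).round(1))
```

```text
(((515.1306762695312, -203.76846313476562), (112.58683013916016, 35.81175994873047), 29.42217445373535), array([[ 457.30167, -215.82564],
       [ 474.89386, -247.01854],
       [ 572.9597 , -191.71129],
       [ 555.3675 , -160.51839]], dtype=float32), array([ 234,  152,   31,   80, 1973], dtype=int32))
tip [ 563.4 -175.6   10. ]
hole [ 475.5 -225.4   10. ]
sqL [ 474.5 -245.6   10. ]
sqR [ 457.7 -215.1   10. ]
```

Emit:
jog_arm:
  motion:
    - {"xyz":[0,0,0],"rotation":[0,0,-3.2]}
    - {"xyz":[-0.0074,-0.0131,0.02],"rotation":[0,0,0]}
    - {"xyz":[0,0,0.03],"rotation":[0,0,0]}
    - {"xyz":[0,0,0.03],"rotation":[0,0,0]}
    - {"xyz":[0,0,0.03],"rotation":[0,0,0]}
    - {"xyz":[0,0,0.03],"rotation":[0,0,0]}
    - {"xyz":[0,0,0.03],"rotation":[0,0,0]}
    - {"xyz":[0,0,0.02],"rotation":[0,0,0]}
    - {"xyz":[0,0,0.01],"rotation":[0,0,0]}
    - {"xyz":[0,0,0],"rotation":[0,0,0]}
    - {"xyz":[0,0,0],"rotation":[0,0,0]}
    - {"xyz":[0,0,0],"rotation":[0,0,0]}
  jaw: 0.06

```text
t: 3.87
ee_pos: [485.2, -221.4, 46.6]
orientation: [-179.9, 0.1, -150.4]
wrist_force: [-0.3, -0.0, -0.6]
gripper_width: 60.5
finger_force: 0.0
```

Emit:
jog_arm:
  motion:
    - {"xyz":[0,0,0.015],"rotation":[0,0,0]}
    - {"xyz":[0,0,0.01],"rotation":[0,0,0]}
    - {"xyz":[0,0,0.005],"rotation":[0,0,0]}
    - {"xyz":[0,0,0],"rotation":[0,0,0]}
    - {"xyz":[0,0,0],"rotation":[0,0,0]}
    - {"xyz":[0,0,0],"rotation":[0,0,0]}

```text
t: 4.37
ee_pos: [484.4, -221.8, 15.8]
orientation: [-180.0, 0.0, -150.5]
wrist_force: [0.5, 0.5, 0.7]
gripper_width: 60.0
finger_force: 0.0
```

Emit:
jog_arm:
  motion:
    - {"xyz":[0,0,0],"rotation":[0,0,0]}
    - {"xyz":[0,0,0],"rotation":[0,0,0]}
    - {"xyz":[0,0,0],"rotation":[0,0,0]}
    - {"xyz":[0,0,0],"rotation":[0,0,0]}
    - {"xyz":[0,0,0],"rotation":[0,0,0]}
    - {"xyz":[0,0,0],"rotation":[0,0,0]}
    - {"xyz":[0,0,0],"rotation":[0,0,0]}
    - {"xyz":[0,0,0],"rotation":[0,0,0]}
  jaw: 0.02
  force: 30

```text
t: 5.03
ee_pos: [484.5, -221.7, 15.9]
orientation: [-180.0, 0.0, -150.5]
wrist_force: [-0.4, -0.3, 6.2]
gripper_width: 33.3
finger_force: 30.2
```

Emit:
jog_arm:
  motion:
    - {"xyz":[0,0,-0.01],"rotation":[0,0,0]}
    - {"xyz":[0,0,-0.03],"rotation":[0,0,0]}
    - {"xyz":[0,0,-0.04],"rotation":[0,0,0]}
    - {"xyz":[0,0,-0.02],"rotation":[0,0,0]}
    - {"xyz":[0,0,0],"rotation":[0,0,0]}
    - {"xyz":[0,0,0],"rotation":[0,0,0]}

```text
t: 5.53
ee_pos: [484.9, -221.7, 116.9]
orientation: [-179.9, 0.1, -150.5]
wrist_force: [-0.1, -0.1, -1.3]
gripper_width: 33.0
finger_force: 30.0
```

Run:
```python
from h import *
t=capture("top"); s=capture("scene"); np.save("ts.npy",[t,s],allow_pickle=True)
def crop(c,u,v,w,h,k): return cv2.resize(c["color"][v:v+h,u:u+w],None,fx=k,fy=k,interpolation=cv2.INTER_CUBIC)
save("crop1",np.hstack([crop(t,217,138,50,66,8),crop(s,242,160,66,66*66//66,8)[:528,:400]]),1)
st=state(); print(st["gripper_width"],st["finger_force"],st["ee_pos"])
```

```text
33.119373789768346 30.004137977957726 [ 483.42438011 -221.08703906  114.72255816]
```

View pics/crop1.png

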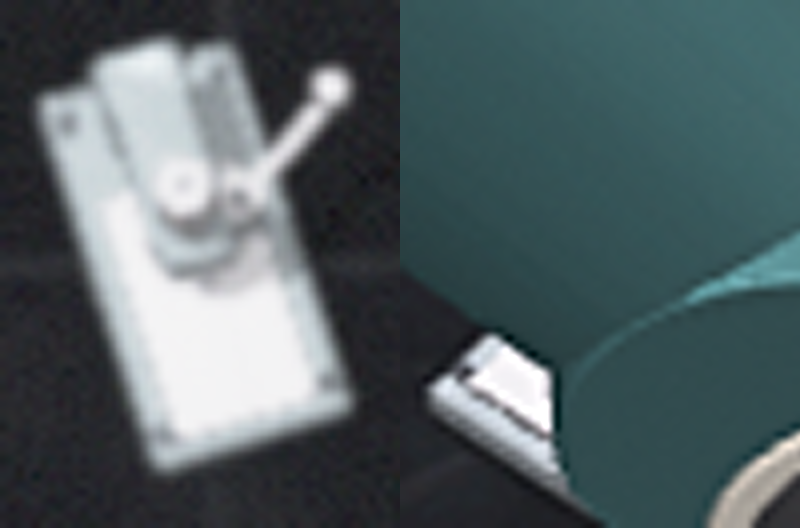

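The left half of the crop shows the large gauge. The knob is at (185,187), the handle at (330,87), and the base corners are at (40,97), (152,458), (350,395) and (235,42). The arm hides the gauge in the scene camera half.

```bash
cat >> h.py <<'E'
def fitgauge(c,obs,x0=(655,77,.31,.1)):
    """obs: list of (name,u,v); fits x,y,yaw,lock"""
    from scipy.optimize import least_squares
    def pts(p):
        a=-np.pi/2+np.radians(35)-p[3]
        L={"knob":(0,0,127),"bl":(76,40,14),"fl":(-78,40,14),"fr":(-78,-40,14),"br":(76,-40,14),"handle":(50*np.cos(a),-20+50*np.sin(a),102),"boss":(0,-20,90),
           "pfl":(-70,28,20),"pfr":(-70,-28,20),"spindle":(0,0,35),"hbot":(50*np.cos(a),-20+50*np.sin(a),81)}
        q=np.array([L[o[0]] for o in obs],float); C,S=np.cos(p[2]),np.sin(p[2])
        return np.c_[p[0]+C*q[:,0]-S*q[:,1],p[1]+S*q[:,0]+C*q[:,1],q[:,2]]
    uv=np.array([o[1:] for o in obs],float)
    r=least_squares(lambda p:(proj(c,pts(p))-uv).ravel(),x0,loss="soft_l1")
    return r.x,r.fun.reshape(-1,2)
E
python3 - <<'E'
from h import *
t,s=np.load("ts.npy",allow_pickle=True)
o=[("knob",185,187),("handle",330,87),("bl",40,97),("fl",152,456),("fr",350,393),("br",235,42)]
o=[(n,216.6+u/8,137.6+v/8) for n,u,v in o]
p,r=fitgauge(t,o); print(p.round(3),np.degrees(p[2]),r.round(1))
E
```

```text
[6.54877e+02 7.63390e+01 3.03000e-01 9.40000e-02] 17.35586096961365 [[-0.2 -0.6]
 [ 0.4 -0.5]
 [-0.2 -0.2]
 [ 0.1  1.5]
 [ 0.1  1.7]
 [-0.2 -0.6]]
```

Emit:
jog_arm:
  motion:
    - {"xyz":[0,0,0],"rotation":[0,0,6]}
    - {"xyz":[0,0,0],"rotation":[0,0,6.1]}
    - {"xyz":[-0.0103,0.0291,0],"rotation":[0,0,0]}
    - {"xyz":[-0.0103,0.0291,0],"rotation":[0,0,0]}
    - {"xyz":[-0.0103,0.0291,0],"rotation":[0,0,0]}
    - {"xyz":[-0.0103,0.0291,0],"rotation":[0,0,0]}
    - {"xyz":[-0.0103,0.0291,0],"rotation":[0,0,0]}
    - {"xyz":[-0.0103,0.0291,0],"rotation":[0,0,0]}
    - {"xyz":[-0.0103,0.0291,0.02],"rotation":[0,0,0]}
    - {"xyz":[-0.0103,0.0291,0.03],"rotation":[0,0,0]}
    - {"xyz":[0,0,0.02],"rotation":[0,0,0]}
    - {"xyz":[0,0,0],"rotation":[0,0,0]}
    - {"xyz":[0,0,0],"rotation":[0,0,0]}
    - {"xyz":[0,0,0],"rotation":[0,0,0]}
    - {"xyz":[0,0,0],"rotation":[0,0,0]}

```text
t: 6.88
ee_pos: [493.7, 22.8, 47.1]
orientation: [-180.0, 0.1, -162.7]
wrist_force: [-0.1, -0.3, 0.3]
gripper_width: 33.2
finger_force: 30.1
```

Run:
```python
from h import *
c=capture("wrist"); save("w2",c["color"]); np.save("w2.npy",c,allow_pickle=True); s=state(); print(s["ee_pos"],s["orientation"],s["joints"],s["gripper_width"])
```

```text
[493.79575733  23.03633551  47.31460619] [-1.79959731e+02  1.06425823e-01 -1.62712471e+02] [-17.21510881  30.21686045  12.96237929 121.23755059 -13.1239633
  29.72012248 112.75552394] 32.567543897845525
```

View pics/w2.png

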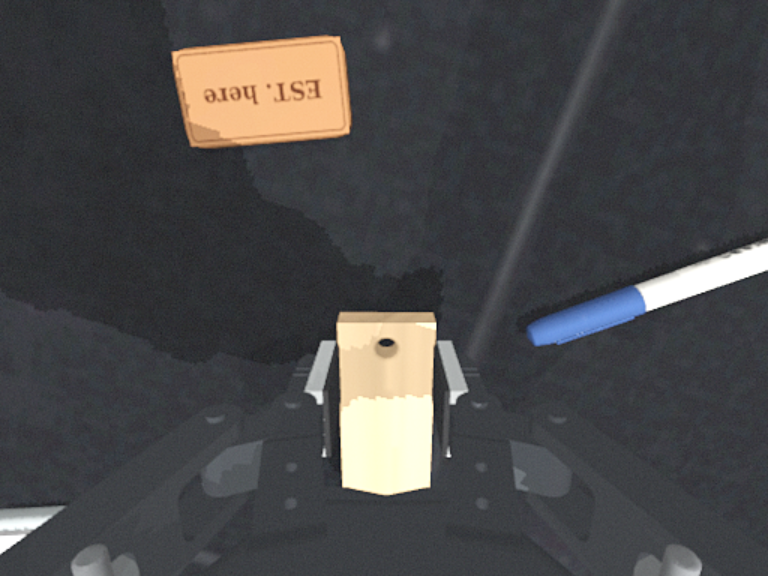

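The tag is held straight and level, with the hole at (386,342) and the patch and marker undisturbed. Next I lower it and slide it in.

Emit:
jog_arm:
  motion:
    - {"xyz":[0,0.0028,0.009],"rotation":[0,0,0]}
    - {"xyz":[0,0,0],"rotation":[0,0,0]}
    - {"xyz":[-0.012,0,0],"rotation":[0,0,0]}
    - {"xyz":[-0.015,0,0],"rotation":[0,0,0]}
    - {"xyz":[-0.015,0,0],"rotation":[0,0,0]}
    - {"xyz":[-0.015,0,0],"rotation":[0,0,0]}
    - {"xyz":[-0.015,0,0],"rotation":[0,0,0]}
    - {"xyz":[-0.015,0,0],"rotation":[0,0,0]}
    - {"xyz":[-0.014,0,0],"rotation":[0,0,0]}
    - {"xyz":[0,0,0],"rotation":[0,0,0]}
    - {"xyz":[0,0,0],"rotation":[0,0,0]}
    - {"xyz":[0,0,0],"rotation":[0,0,0]}

```text
t: 7.93
ee_pos: [587.3, 56.7, 36.9]
orientation: [180.0, -0.1, -162.6]
wrist_force: [0.3, -0.3, -0.4]
gripper_width: 32.8
finger_force: 30.1
```

Emit:
jog_arm:
  motion:
    - {"xyz":[0,0,0.001],"rotation":[0,0,0]}
    - {"xyz":[0,0,0.001],"rotation":[0,0,0]}
    - {"xyz":[0,0,0],"rotation":[0,0,0]}
    - {"xyz":[0,0,0],"rotation":[0,0,0]}

```text
t: 8.27
ee_pos: [587.7, 56.7, 35.9]
orientation: [180.0, -0.1, -162.6]
wrist_force: [-2.4, -0.5, 5.0]
gripper_width: 33.1
finger_force: 30.7
```

Emit:
jog_arm:
  motion:
    - {"xyz":[0,0,0],"rotation":[0,0,0]}
    - {"xyz":[0,0,0],"rotation":[0,0,0]}
    - {"xyz":[0,0,0],"rotation":[0,0,0]}
    - {"xyz":[0,0,0],"rotation":[0,0,0]}
    - {"xyz":[0,0,-0.01],"rotation":[0,0,0]}
    - {"xyz":[0,0,-0.03],"rotation":[0,0,0]}
    - {"xyz":[0,0,-0.04],"rotation":[0,0,0]}
    - {"xyz":[0,0,-0.04],"rotation":[0,0,0]}
    - {"xyz":[0,0,-0.04],"rotation":[0,0,0]}
    - {"xyz":[0,0,-0.04],"rotation":[0,0,0]}
    - {"xyz":[0,0,0],"rotation":[0,0,0]}
    - {"xyz":[0,0,0],"rotation":[0,0,0]}
    - {"xyz":[0,0,0],"rotation":[0,0,0]}
  jaw: 0.055

```text
t: 9.35
ee_pos: [588.1, 57.2, 235.5]
orientation: [180.0, 0.0, -162.6]
wrist_force: [-0.6, -0.4, -0.7]
gripper_width: 54.6
finger_force: 0.0
```

Run:
```python
from h import *
c=capture("wrist"); save("w3",c["color"]); np.save("w3.npy",c,allow_pickle=True); s=state(); print(s["ee_pos"],s["orientation"],s["joints"],s["wrist_force"],s["moment"])
```

```text
[587.61648819  57.16860352 234.44424984] [ 1.79977498e+02 -9.96955894e-02 -1.62575857e+02] [-22.79985359  21.95330978  17.89000639 102.02738815  -7.84378455
  57.33439894 105.5557554 ] [ 0.62423989  0.44938163 -0.38453466] [-0.03116486  0.0214581  -0.08313487]
```

View pics/w3.png

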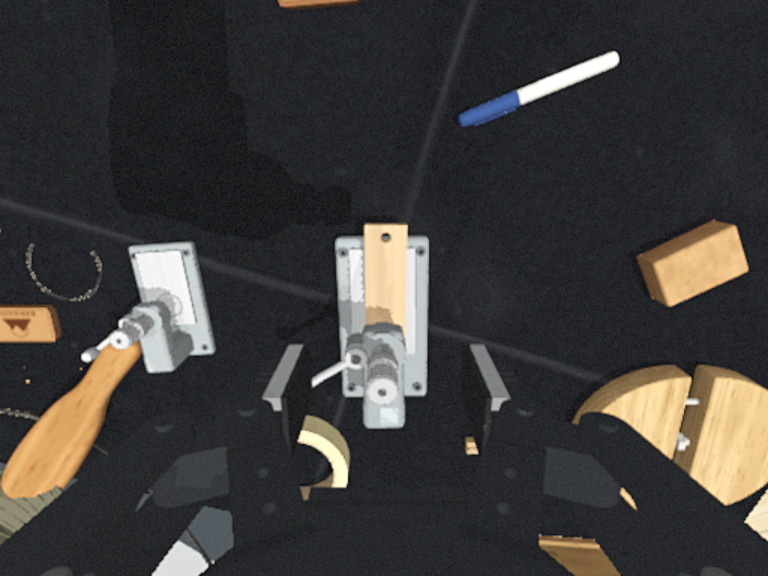

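The tag lies straight on the platen, with its hole at (386,237). The knob top is at (381,391), the handle tip at (317,380), and the base corners are at (336,239), (428,238), (427,395) and (343,395).

Run:
```python
from h import *
c=np.load("w3.npy",allow_pickle=True).item()
k=1/1.5
o=[("knob",381.5,391.5),("handle",317,380),("fr",336,239),("fl",428,238),("bl",427,396),("br",343,396)]
o=[(n,u*k-.2,v*k-.2) for n,u,v in o]
p,r=fitgauge(c,o); print(p.round(3),np.degrees(p[2]),r.round(1).tolist())
print("knob ray",ray(c,*o[0][1:],127),"handle",ray(c,*o[1][1:],102), "hole", ray(c,386*k,237*k,30))
save("crop2",cv2.resize(c["color"][130:300,195:305],None,fx=3.5,fy=3.5,interpolation=cv2.INTER_CUBIC),1)
```

```text
[6.56121e+02 7.75410e+01 3.17000e-01 5.02000e-01] 18.16981015510496 [[0.9, 0.2], [-22.4, 0.2], [-0.8, -1.0], [1.5, -1.1], [0.2, 0.7], [-0.1, 1.4]]
knob ray [656.14492772  76.67216293 127.        ] handle [675.73876902  35.29639109 102.        ] hole [578.36475253  55.42962867  30.        ]
```

View pics/crop2.png

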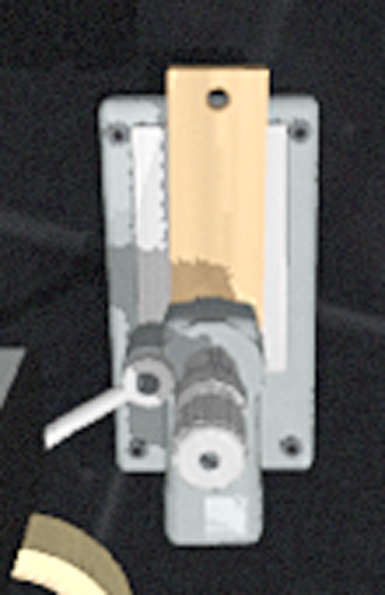

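Emit:
jog_arm:
  motion:
    - {"xyz":[-0.02,-0.0023,0],"rotation":[0,0,0]}
    - {"xyz":[-0.025,0,0],"rotation":[0,0,0]}
    - {"xyz":[-0.026,0,0],"rotation":[0,0,0.0]}
    - {"xyz":[0,0,0.02],"rotation":[0,0,0]}
    - {"xyz":[0,0,0.02],"rotation":[0,0,0]}
    - {"xyz":[0,0,0.02],"rotation":[0,0,0]}
    - {"xyz":[0,0,0],"rotation":[0,0,0]}
    - {"xyz":[0,0,0],"rotation":[0,0,0]}
    - {"xyz":[0,0,0],"rotation":[0,0,0]}
    - {"xyz":[0,0,0],"rotation":[0,0,0]}

```text
t: 10.23
ee_pos: [657.6, 76.2, 176.4]
orientation: [-180.0, 0.1, -162.6]
wrist_force: [-1.1, 0.4, -0.2]
gripper_width: 55.2
finger_force: 0.0
```

Run:
```python
from h import *
c=capture("wrist"); save("w4",c["color"]); np.save("w4.npy",c,allow_pickle=True); s=state(); print(s["ee_pos"],s["orientation"],s["wrist_force"],s["moment"])
```

```text
[657.66122302  76.25001815 176.58540221] [-1.79985877e+02  1.19639721e-01 -1.62584532e+02] [0.51266789 0.09367893 0.3307481 ] [-0.04281522  0.03109303  0.06274792]
```

View pics/w4.png

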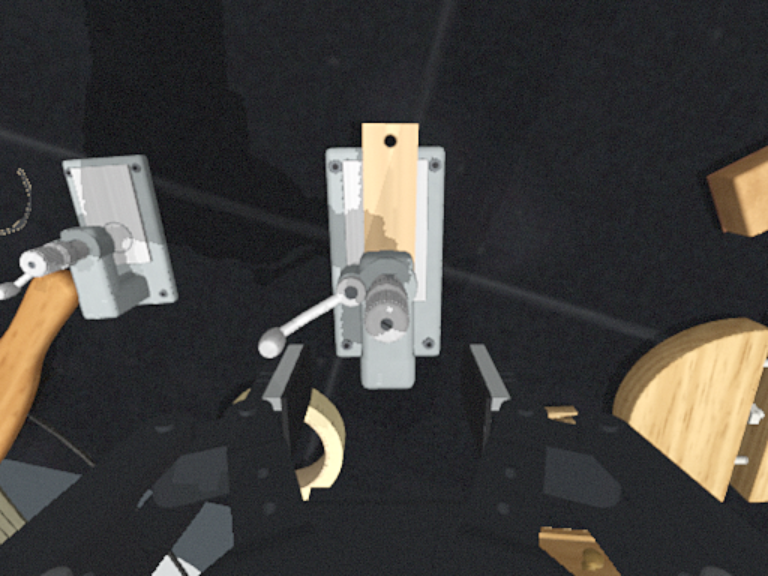

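The knob top is at (387,325) and is centred between the fingers. The handle top is at (270,342), and the tag is still straight.

Run:
```python
from h import *
c=np.load("w4.npy",allow_pickle=True).item()
k=1/1.5
o=[("knob",387,325),("handle",269,344),("fr",327,150),("fl",444,149),("bl",440,356),("br",337,356)]
o=[(n,u*k-.2,v*k-.2) for n,u,v in o]
p,r=fitgauge(c,o); print(p.round(3),np.degrees(p[2]),r.round(1).tolist())
print("knob ray",ray(c,*o[0][1:],127),"handle",ray(c,*o[1][1:],102))
# tool-frame position of knob
s=state(); Rt=R.from_euler("xyz",s["orientation"],degrees=True).as_matrix()
for n,z,i in(("knob",127,0),("handle",102,1)): print(n,Rt.T@(ray(c,*o[i][1:],z)-s["ee_pos"]))
```

```text
[6.57057e+02 7.81640e+01 3.14000e-01 1.68000e-01] 17.983579096097174 [[0.8, -0.0], [-3.0, 0.7], [-1.0, -1.6], [2.4, -1.8], [0.7, 1.6], [-0.5, 2.2]]
knob ray [657.23103514  77.67613899 127.        ] handle [696.23527626  24.93203485 102.        ]
knob [ 0.08717177  1.50172373 49.58495963]
handle [-21.29062229 -60.49229933  74.64493513]
```

Emit:
jog_arm:
  motion:
    - {"xyz":[0,0,0.02],"rotation":[0,0,0]}
    - {"xyz":[0,0,0.02],"rotation":[0,0,0]}
    - {"xyz":[0,0,0.0135],"rotation":[0,0,0]}
    - {"xyz":[0,0,0],"rotation":[0,0,0]}
    - {"xyz":[0,0,0],"rotation":[0,0,0]}
    - {"xyz":[0,0,0],"rotation":[0,0,0]}
    - {"xyz":[0,0,0],"rotation":[0,0,0]}
    - {"xyz":[0,0,0],"rotation":[0,0,0]}

```text
t: 10.95
ee_pos: [657.7, 76.3, 123.0]
orientation: [-180.0, 0.1, -162.6]
wrist_force: [0.2, 0.8, 0.3]
gripper_width: 54.7
finger_force: 0.0
```

Emit:
jog_arm:
  motion:
    - {"xyz":[0,0,0],"rotation":[0,0,0]}
    - {"xyz":[0,0,0],"rotation":[0,0,0]}
    - {"xyz":[0,0,0],"rotation":[0,0,0]}
    - {"xyz":[0,0,0],"rotation":[0,0,0]}
    - {"xyz":[0,0,0],"rotation":[0,0,0]}
    - {"xyz":[0,0,0],"rotation":[0,0,0]}
    - {"xyz":[0,0,0],"rotation":[0,0,0]}
    - {"xyz":[0,0,0],"rotation":[0,0,0]}
    - {"xyz":[0,0,0],"rotation":[0,0,0]}
  jaw: 0.01
  force: 25

```text
t: 11.7
ee_pos: [657.2, 76.1, 122.2]
orientation: [-180.0, 0.0, -162.6]
wrist_force: [-1.0, -1.2, 5.7]
gripper_width: 19.6
finger_force: 25.3
```

Run:
```python
from h import *
s=state(); print({k:np.round(v,3) for k,v in s.items() if k in("t","joints","ee_pos","orientation","wrist_force","moment","gripper_width","finger_force")})
```

```text
{'t': np.float64(11.7), 'joints': array([-20.667,  36.034,  15.733,  96.055, -12.097,  49.55 , 107.493]), 'ee_pos': array([657.175,  76.13 , 122.156]), 'orientation': array([-1.79993e+02,  3.10000e-02, -1.62585e+02]), 'wrist_force': array([-0.962, -1.205,  5.687]), 'moment': array([-0.109,  0.277,  0.024]), 'finger_force': np.float64(25.349), 'gripper_width': np.float64(19.649)}
```

Emit:
jog_arm:
  motion:
    - {"xyz":[0,0,0],"rotation":[0,0,5]}
    - {"xyz":[0,0,0],"rotation":[0,0,5]}
    - {"xyz":[0,0,0],"rotation":[0,0,5]}
    - {"xyz":[0,0,0],"rotation":[0,0,5]}
    - {"xyz":[0,0,0],"rotation":[0,0,5]}
    - {"xyz":[0,0,0],"rotation":[0,0,5]}
    - {"xyz":[0,0,0],"rotation":[0,0,0]}
    - {"xyz":[0,0,0],"rotation":[0,0,0]}

```text
t: 12.37
ee_pos: [657.2, 76.2, 122.2]
orientation: [-180.0, 0.0, 167.4]
wrist_force: [-1.3, -0.7, 4.7]
gripper_width: 20.0
finger_force: 25.4
```

Run:
```python
from h import *
s=state(); print({k:np.round(v,3) for k,v in s.items() if k in("t","joints","ee_pos","orientation","wrist_force","moment","gripper_width","finger_force")})
```

```text
{'t': np.float64(12.367), 'joints': array([-25.878,  36.949,  23.216,  96.439, -17.914,  50.282,  82.116]), 'ee_pos': array([657.163,  76.18 , 122.163]), 'orientation': array([-1.79990e+02,  3.40000e-02,  1.67409e+02]), 'wrist_force': array([-1.271, -0.722,  4.655]), 'moment': array([-0.154,  0.279, -0.027]), 'finger_force': np.float64(25.388), 'gripper_width': np.float64(19.964)}
```

Emit:
jog_arm:
  motion:
    - {"xyz":[0,0,0],"rotation":[0,0,5]}
    - {"xyz":[0,0,0],"rotation":[0,0,5]}
    - {"xyz":[0,0,0],"rotation":[0,0,5]}
    - {"xyz":[0,0,0],"rotation":[0,0,5]}
    - {"xyz":[0,0,0],"rotation":[0,0,5]}
    - {"xyz":[0,0,0],"rotation":[0,0,5]}
    - {"xyz":[0,0,0],"rotation":[0,0,5]}
    - {"xyz":[0,0,0],"rotation":[0,0,5]}
    - {"xyz":[0,0,0],"rotation":[0,0,5]}
    - {"xyz":[0,0,0],"rotation":[0,0,5]}
    - {"xyz":[0,0,0],"rotation":[0,0,5]}
    - {"xyz":[0,0,0],"rotation":[0,0,5]}
    - {"xyz":[0,0,0],"rotation":[0,0,0]}
    - {"xyz":[0,0,0],"rotation":[0,0,0]}

```text
t: 13.53
ee_pos: [657.2, 76.2, 122.2]
orientation: [180.0, 0.0, 107.4]
wrist_force: [-0.8, -0.1, 5.9]
gripper_width: 19.9
finger_force: 25.4
```

```bash
cat > st.py <<'E'
from h import *
s=state(); print({k:np.round(v,3) for k,v in s.items() if k in("t","joints","ee_pos","orientation","wrist_force","moment","gripper_width","finger_force")})
E
python3 st.py
```

```text
{'t': np.float64(13.533), 'joints': array([-35.665,  40.277,  38.002,  97.122, -29.834,  53.084,  31.536]), 'ee_pos': array([657.239,  76.248, 122.165]), 'orientation': array([1.79968e+02, 2.50000e-02, 1.07411e+02]), 'wrist_force': array([-0.826, -0.117,  5.906]), 'moment': array([-0.103,  0.292,  0.007]), 'finger_force': np.float64(25.389), 'gripper_width': np.float64(19.853)}
```

```bash
cat >> st.py <<'E'
print("eff",np.round(s["effort"],4))
E
python3 st.py | tail -1
```

```text
eff [ -0.2376 -51.6563  10.5172 -18.7202  -0.1338  -0.3142  -0.0603]
```

Emit:
jog_arm:
  motion:
    - {"xyz":[0,0,0],"rotation":[0,0,3]}
    - {"xyz":[0,0,0],"rotation":[0,0,3]}
    - {"xyz":[0,0,0],"rotation":[0,0,3]}
    - {"xyz":[0,0,0],"rotation":[0,0,3]}

```text
t: 13.87
ee_pos: [657.2, 76.3, 122.2]
orientation: [180.0, -0.0, 95.3]
wrist_force: [-0.2, -0.0, 5.2]
gripper_width: 19.7
finger_force: 25.4
```

```bash
python3 st.py
```

```text
{'t': np.float64(13.867), 'joints': array([-37.46 ,  41.197,  40.893,  97.246, -32.265,  53.893,  21.298]), 'ee_pos': array([657.224,  76.267, 122.155]), 'orientation': array([ 1.79962e+02, -7.00000e-03,  9.52790e+01]), 'wrist_force': array([-0.197, -0.046,  5.193]), 'moment': array([-0.025,  0.237,  0.04 ]), 'finger_force': np.float64(25.367), 'gripper_width': np.float64(19.741)}
eff [ 4.80000e-01 -5.19918e+01  1.10284e+01 -1.84552e+01  2.25000e-02
 -3.34300e-01  5.35700e-01]
```

Emit:
jog_arm:
  motion:
    - {"xyz":[0,0,0],"rotation":[0,0,0]}
    - {"xyz":[0,0,0],"rotation":[0,0,0]}
    - {"xyz":[0,0,0],"rotation":[0,0,0]}
    - {"xyz":[0,0,0],"rotation":[0,0,0]}

```text
t: 14.2
ee_pos: [657.2, 76.3, 122.2]
orientation: [180.0, -0.0, 95.4]
wrist_force: [-0.7, -0.1, 5.5]
gripper_width: 19.8
finger_force: 25.4
```

```bash
python3 st.py; python3 -c "
from h import *
m=[]
for i in range(6):
    capture('wrist'); s=state(); m.append(np.r_[s['moment'],s['effort'][6]])
print(np.mean(m,0).round(4),np.std(m,0).round(4))"
```

```text
{'t': np.float64(14.2), 'joints': array([-37.442,  41.187,  40.865,  97.245, -32.242,  53.883,  21.423]), 'ee_pos': array([657.237,  76.258, 122.171]), 'orientation': array([ 1.79959e+02, -6.00000e-03,  9.54210e+01]), 'wrist_force': array([-0.679, -0.097,  5.469]), 'moment': array([ 0.013,  0.247, -0.073]), 'finger_force': np.float64(25.368), 'gripper_width': np.float64(19.829)}
eff [-4.14000e-02 -5.16263e+01  1.13930e+01 -1.84234e+01 -7.93000e-02
 -2.94200e-01  1.85000e-02]
[-0.0239  0.2287 -0.0115  0.0174] [0.0266 0.0315 0.0203 0.0003]
```

Emit:
jog_arm:
  motion:
    - {"xyz":[0,0,0],"rotation":[0,0,3]}
    - {"xyz":[0,0,0],"rotation":[0,0,3]}
    - {"xyz":[0,0,0],"rotation":[0,0,3]}
    - {"xyz":[0,0,0],"rotation":[0,0,0]}
    - {"xyz":[0,0,0],"rotation":[0,0,0]}
    - {"xyz":[0,0,0],"rotation":[0,0,0]}
    - {"xyz":[0,0,0],"rotation":[0,0,0]}

```text
t: 15.08
ee_pos: [657.3, 76.2, 122.2]
orientation: [180.0, -0.0, 86.4]
wrist_force: [-1.4, -0.2, 5.4]
gripper_width: 19.9
finger_force: 25.4
```

```bash
python3 st.py|tail -1; python3 -c "
from h import *
m=[]
for i in range(6):
    capture('wrist'); s=state(); m.append(np.r_[s['moment'],s['effort'][6]])
print(np.mean(m,0).round(4),np.std(m,0).round(4))"
```

```text
-2.81900e-01  1.88000e-02]
[-0.0082  0.2201 -0.0263  0.0177] [0.0309 0.0298 0.0352 0.0003]
```

Emit:
jog_arm:
  motion:
    - {"xyz":[0,0,0],"rotation":[0,0,3]}
    - {"xyz":[0,0,0],"rotation":[0,0,3]}
    - {"xyz":[0,0,0],"rotation":[0,0,3]}
    - {"xyz":[0,0,0],"rotation":[0,0,3]}
    - {"xyz":[0,0,0],"rotation":[0,0,0]}
    - {"xyz":[0,0,0],"rotation":[0,0,0]}
    - {"xyz":[0,0,0],"rotation":[0,0,0]}
    - {"xyz":[0,0,0],"rotation":[0,0,0]}

```text
t: 16.05
ee_pos: [657.3, 76.2, 122.2]
orientation: [180.0, -0.0, 74.4]
wrist_force: [-1.1, -0.2, 6.0]
gripper_width: 20.3
finger_force: 25.4
```

```bash
sed -i '$d' st.py; echo 'print("e7",round(s["effort"][6],4))'>>st.py; python3 st.py
```

```text
{'t': np.float64(16.05), 'joints': array([-40.432,  43.017,  45.845,  97.436, -36.438,  55.493,   3.638]), 'ee_pos': array([657.307,  76.224, 122.163]), 'orientation': array([ 1.79954e+02, -1.60000e-02,  7.44190e+01]), 'wrist_force': array([-1.074, -0.202,  6.014]), 'moment': array([ 0.003,  0.241, -0.035]), 'finger_force': np.float64(25.37), 'gripper_width': np.float64(20.272)}
e7 0.0188
```

Emit:
jog_arm:
  motion:
    - {"xyz":[0,0,0],"rotation":[0,0,3]}
    - {"xyz":[0,0,0],"rotation":[0,0,3]}
    - {"xyz":[0,0,0],"rotation":[0,0,3]}
    - {"xyz":[0,0,0],"rotation":[0,0,0]}
    - {"xyz":[0,0,0],"rotation":[0,0,0]}
    - {"xyz":[0,0,0],"rotation":[0,0,0]}
    - {"xyz":[0,0,0],"rotation":[0,0,0]}

```text
t: 16.63
ee_pos: [657.3, 76.2, 122.2]
orientation: [180.0, -0.0, 65.4]
wrist_force: [-0.4, -0.3, 5.8]
gripper_width: 19.6
finger_force: 25.4
```

```bash
python3 st.py|tail -1
```

```text
e7 0.0188
```

Emit:
jog_arm:
  motion:
    - {"xyz":[0,0,0],"rotation":[0,0,3]}
    - {"xyz":[0,0,0],"rotation":[0,0,3]}
    - {"xyz":[0,0,0],"rotation":[0,0,3]}
    - {"xyz":[0,0,0],"rotation":[0,0,0]}
    - {"xyz":[0,0,0],"rotation":[0,0,0]}
    - {"xyz":[0,0,0],"rotation":[0,0,0]}
    - {"xyz":[0,0,0],"rotation":[0,0,0]}

```text
t: 17.22
ee_pos: [657.3, 76.2, 122.2]
orientation: [180.0, -0.0, 56.4]
wrist_force: [-0.7, -0.4, 4.4]
gripper_width: 20.0
finger_force: 25.4
```

```bash
python3 st.py|tail -1
```

```text
e7 0.0192
```

Emit:
jog_arm:
  motion:
    - {"xyz":[0,0,0],"rotation":[0,0,3]}
    - {"xyz":[0,0,0],"rotation":[0,0,3]}
    - {"xyz":[0,0,0],"rotation":[0,0,3]}
    - {"xyz":[0,0,0],"rotation":[0,0,0]}
    - {"xyz":[0,0,0],"rotation":[0,0,0]}
    - {"xyz":[0,0,0],"rotation":[0,0,0]}
    - {"xyz":[0,0,0],"rotation":[0,0,0]}

```text
t: 17.8
ee_pos: [657.3, 76.2, 122.2]
orientation: [180.0, -0.0, 47.4]
wrist_force: [-1.4, -0.1, 5.7]
gripper_width: 19.8
finger_force: 25.4
```

```bash
python3 st.py|tail -1
```

```text
e7 0.0195
```

Emit:
jog_arm:
  motion:
    - {"xyz":[0,0,0],"rotation":[0,0,3]}
    - {"xyz":[0,0,0],"rotation":[0,0,3]}
    - {"xyz":[0,0,0],"rotation":[0,0,3]}
    - {"xyz":[0,0,0],"rotation":[0,0,0]}
    - {"xyz":[0,0,0],"rotation":[0,0,0]}
    - {"xyz":[0,0,0],"rotation":[0,0,0]}
    - {"xyz":[0,0,0],"rotation":[0,0,0]}

```text
t: 18.38
ee_pos: [657.3, 76.2, 122.2]
orientation: [180.0, -0.0, 38.4]
wrist_force: [0.0, 0.2, 5.2]
gripper_width: 20.0
finger_force: 25.4
```

```bash
python3 st.py|tail -1
```

```text
e7 0.0191
```

Emit:
jog_arm:
  motion:
    - {"xyz":[0,0,0],"rotation":[0,0,3]}
    - {"xyz":[0,0,0],"rotation":[0,0,3]}
    - {"xyz":[0,0,0],"rotation":[0,0,3]}
    - {"xyz":[0,0,0],"rotation":[0,0,0]}
    - {"xyz":[0,0,0],"rotation":[0,0,0]}
    - {"xyz":[0,0,0],"rotation":[0,0,0]}
    - {"xyz":[0,0,0],"rotation":[0,0,0]}

```text
t: 18.97
ee_pos: [657.3, 76.2, 122.2]
orientation: [180.0, -0.0, 29.4]
wrist_force: [-0.2, 0.3, 5.5]
gripper_width: 19.9
finger_force: 25.4
```

```bash
python3 st.py
```

```text
{'t': np.float64(18.967), 'joints': array([-45.924,  47.758,  55.912,  97.774, -45.169,  59.816, -34.905]), 'ee_pos': array([657.348,  76.176, 122.182]), 'orientation': array([ 1.7997e+02, -4.3000e-02,  2.9422e+01]), 'wrist_force': array([-0.177,  0.289,  5.47 ]), 'moment': array([-0.001,  0.143, -0.008]), 'finger_force': np.float64(25.391), 'gripper_width': np.float64(19.917)}
e7 0.01
```

Emit:
jog_arm:
  motion:
    - {"xyz":[0,0,0],"rotation":[0,0,3]}
    - {"xyz":[0,0,0],"rotation":[0,0,3]}
    - {"xyz":[0,0,0],"rotation":[0,0,0]}
    - {"xyz":[0,0,0],"rotation":[0,0,0]}
    - {"xyz":[0,0,0],"rotation":[0,0,0]}
    - {"xyz":[0,0,0],"rotation":[0,0,0]}

```text
t: 19.47
ee_pos: [657.4, 76.2, 122.2]
orientation: [180.0, -0.0, 23.4]
wrist_force: [-0.8, -0.2, 5.8]
gripper_width: 20.0
finger_force: 25.4
```

```bash
python3 st.py|tail -1
```

```text
e7 -0.0013
```

Emit:
jog_arm:
  motion:
    - {"xyz":[0,0,0],"rotation":[0,0,3]}
    - {"xyz":[0,0,0],"rotation":[0,0,3]}
    - {"xyz":[0,0,0],"rotation":[0,0,0]}
    - {"xyz":[0,0,0],"rotation":[0,0,0]}
    - {"xyz":[0,0,0],"rotation":[0,0,0]}
    - {"xyz":[0,0,0],"rotation":[0,0,0]}

```text
t: 19.97
ee_pos: [657.3, 76.2, 122.2]
orientation: [180.0, -0.0, 17.4]
wrist_force: [-0.9, -0.3, 4.7]
gripper_width: 20.2
finger_force: 25.4
```

```bash
python3 st.py|tail -1
```

```text
e7 -0.0128
```

Emit:
jog_arm:
  motion:
    - {"xyz":[0,0,0],"rotation":[0,0,3]}
    - {"xyz":[0,0,0],"rotation":[0,0,3]}
    - {"xyz":[0,0,0],"rotation":[0,0,0]}
    - {"xyz":[0,0,0],"rotation":[0,0,0]}
    - {"xyz":[0,0,0],"rotation":[0,0,0]}
    - {"xyz":[0,0,0],"rotation":[0,0,0]}

```text
t: 20.47
ee_pos: [657.4, 76.2, 122.2]
orientation: [180.0, -0.1, 11.4]
wrist_force: [-0.4, -0.3, 4.9]
gripper_width: 19.7
finger_force: 25.4
```

```bash
python3 st.py|tail -1
```

```text
e7 -0.012
```

Emit:
jog_arm:
  motion:
    - {"xyz":[0,0,0],"rotation":[0,0,3]}
    - {"xyz":[0,0,0],"rotation":[0,0,3]}
    - {"xyz":[0,0,0],"rotation":[0,0,0]}
    - {"xyz":[0,0,0],"rotation":[0,0,0]}
    - {"xyz":[0,0,0],"rotation":[0,0,0]}
    - {"xyz":[0,0,0],"rotation":[0,0,0]}

```text
t: 20.97
ee_pos: [657.4, 76.1, 122.2]
orientation: [180.0, -0.1, 5.4]
wrist_force: [-0.8, 0.7, 6.2]
gripper_width: 20.3
finger_force: 25.4
```

```bash
python3 st.py|tail -1
```

```text
e7 -0.0109
```

Emit:
jog_arm:
  motion:
    - {"xyz":[0,0,0],"rotation":[0,0,3]}
    - {"xyz":[0,0,0],"rotation":[0,0,3]}
    - {"xyz":[0,0,0],"rotation":[0,0,0]}
    - {"xyz":[0,0,0],"rotation":[0,0,0]}
    - {"xyz":[0,0,0],"rotation":[0,0,0]}
    - {"xyz":[0,0,0],"rotation":[0,0,0]}

```text
t: 21.47
ee_pos: [657.4, 76.1, 122.2]
orientation: [180.0, -0.1, -0.6]
wrist_force: [-0.4, 0.1, 5.1]
gripper_width: 19.7
finger_force: 25.4
```

```bash
python3 st.py|tail -1
```

```text
e7 -0.0035
```

Emit:
jog_arm:
  motion:
    - {"xyz":[0,0,0],"rotation":[0,0,3]}
    - {"xyz":[0,0,0],"rotation":[0,0,3]}
    - {"xyz":[0,0,0],"rotation":[0,0,0]}
    - {"xyz":[0,0,0],"rotation":[0,0,0]}
    - {"xyz":[0,0,0],"rotation":[0,0,0]}
    - {"xyz":[0,0,0],"rotation":[0,0,0]}

```text
t: 21.97
ee_pos: [657.3, 76.1, 122.2]
orientation: [180.0, -0.1, -6.6]
wrist_force: [-0.8, 0.4, 5.8]
gripper_width: 20.0
finger_force: 25.4
```

```bash
python3 st.py|tail -1
```

```text
e7 -0.002
```

Emit:
jog_arm:
  motion:
    - {"xyz":[0,0,0],"rotation":[0,0,3]}
    - {"xyz":[0,0,0],"rotation":[0,0,3]}
    - {"xyz":[0,0,0],"rotation":[0,0,0]}
    - {"xyz":[0,0,0],"rotation":[0,0,0]}
    - {"xyz":[0,0,0],"rotation":[0,0,0]}
    - {"xyz":[0,0,0],"rotation":[0,0,0]}

```text
t: 22.47
ee_pos: [657.4, 76.1, 122.2]
orientation: [180.0, -0.1, -12.6]
wrist_force: [-1.2, -0.9, 6.0]
gripper_width: 19.8
finger_force: 25.4
```

```bash
python3 st.py
```

```text
{'t': np.float64(22.467), 'joints': array([-49.742,  52.895,  64.254,  97.996, -52.616,  64.669, -71.765]), 'ee_pos': array([657.361,  76.118, 122.173]), 'orientation': array([ 1.79997e+02, -5.60000e-02, -1.25730e+01]), 'wrist_force': array([-1.187, -0.906,  5.957]), 'moment': array([-0.063,  0.159, -0.045]), 'finger_force': np.float64(25.376), 'gripper_width': np.float64(19.787)}
e7 -0.0017
```

Emit:
jog_arm:
  motion:
    - {"xyz":[0,0,0],"rotation":[0,0,3]}
    - {"xyz":[0,0,0],"rotation":[0,0,3]}
    - {"xyz":[0,0,0],"rotation":[0,0,0]}
    - {"xyz":[0,0,0],"rotation":[0,0,0]}
    - {"xyz":[0,0,0],"rotation":[0,0,0]}
    - {"xyz":[0,0,0],"rotation":[0,0,0]}

```text
t: 22.97
ee_pos: [657.4, 76.1, 122.2]
orientation: [-180.0, -0.1, -18.6]
wrist_force: [-0.8, -0.6, 6.2]
gripper_width: 19.8
finger_force: 25.4
```

```bash
python3 -c "
from h import *
m=[]
for i in range(20):
    capture('wrist'); s=state(); m.append(np.r_[s['wrist_force'],s['moment'],s['effort'][6]])
print(np.mean(m,0).round(4),np.std(m,0).round(4))"
```

```text
[-5.3900e-01 -1.1710e-01  5.6214e+00 -1.9200e-02  1.5750e-01 -1.1600e-02
 -8.0000e-04] [5.111e-01 4.775e-01 4.838e-01 2.110e-02 3.540e-02 2.490e-02 1.000e-04]
```

Emit:
jog_arm:
  motion:
    - {"xyz":[0,0,0],"rotation":[0,0,0]}
    - {"xyz":[0,0,0],"rotation":[0,0,0]}
    - {"xyz":[0,0,0],"rotation":[0,0,0]}
    - {"xyz":[0,0,0],"rotation":[0,0,0]}
    - {"xyz":[0,0,-0.01],"rotation":[0,0,0]}
    - {"xyz":[0,0,-0.025],"rotation":[0,0,0]}
    - {"xyz":[0,0,-0.025],"rotation":[0,0,0]}
    - {"xyz":[0,0,0],"rotation":[0,0,-7]}
    - {"xyz":[0,0,0],"rotation":[0,0,-7]}
    - {"xyz":[0,0,0],"rotation":[0,0,-7]}
    - {"xyz":[0,0,0],"rotation":[0,0,-7]}
    - {"xyz":[0,0,0],"rotation":[0,0,-7]}
    - {"xyz":[0,0,0],"rotation":[0,0,-7]}
    - {"xyz":[0,0,0],"rotation":[0,0,-7]}
    - {"xyz":[0,0,0],"rotation":[0,0,-7]}
    - {"xyz":[0,0,0],"rotation":[0,0,-7]}
    - {"xyz":[0,0,0],"rotation":[0,0,-7]}
    - {"xyz":[0,0,0],"rotation":[0,0,-7]}
  jaw: 0.045

```text
t: 25.47
ee_pos: [657.1, 75.9, 182.5]
orientation: [180.0, -0.0, 58.7]
wrist_force: [1.2, 0.0, 0.5]
gripper_width: 44.9
finger_force: 0.0
```

Emit:
jog_arm:
  motion:
    - {"xyz":[0,0,0],"rotation":[0,0,-7]}
    - {"xyz":[0,0,0],"rotation":[0,0,-7]}
    - {"xyz":[0,0,0],"rotation":[0,0,-7]}
    - {"xyz":[0,0,0],"rotation":[0,0,-7]}
    - {"xyz":[0,0,0],"rotation":[0,0,-7]}
    - {"xyz":[0,0,0],"rotation":[0,0,-7]}
    - {"xyz":[0,0,0],"rotation":[0,0,-7]}
    - {"xyz":[0,0,0],"rotation":[0,0,-7]}
    - {"xyz":[0,0,0],"rotation":[0,0,-7]}
    - {"xyz":[0,0,0],"rotation":[0,0,-7]}
    - {"xyz":[0,0,0],"rotation":[0,0,-7]}
    - {"xyz":[0,0,0],"rotation":[0,0,0]}
    - {"xyz":[0,0,0],"rotation":[0,0,0]}
    - {"xyz":[0,0,0],"rotation":[0,0,0]}
    - {"xyz":[0,0,0],"rotation":[0,0,0]}

```text
t: 26.72
ee_pos: [657.0, 76.1, 181.9]
orientation: [-180.0, 0.0, 135.3]
wrist_force: [0.0, 0.7, -0.9]
gripper_width: 45.0
finger_force: 0.0
```

```bash
python3 st.py
```

```text
{'t': np.float64(26.717), 'joints': array([-33.276,  34.602,  34.131,  94.949, -22.211,  57.352,  53.598]), 'ee_pos': array([656.974,  76.094, 181.866]), 'orientation': array([-1.79992e+02,  1.90000e-02,  1.35294e+02]), 'wrist_force': array([ 0.015,  0.691, -0.906]), 'moment': array([-0.027, -0.086, -0.037]), 'finger_force': np.float64(0.0), 'gripper_width': np.float64(44.994)}
e7 -0.0191
```

Emit:
jog_arm:
  motion:
    - {"xyz":[-0.022,-0.003,0],"rotation":[0,0,0]}
    - {"xyz":[-0.022,-0.003,0],"rotation":[0,0,0]}
    - {"xyz":[-0.022,-0.0027,0],"rotation":[0,0,0]}
    - {"xyz":[0,0,0],"rotation":[0,0,0]}
    - {"xyz":[0,0,0],"rotation":[0,0,0]}
    - {"xyz":[0,0,0],"rotation":[0,0,0]}

```text
t: 27.22
ee_pos: [697.4, 24.5, 181.3]
orientation: [-180.0, -0.1, 135.4]
wrist_force: [-0.2, 1.0, 0.6]
gripper_width: 45.1
finger_force: 0.0
```

Run:
```python
from h import *
c=capture("wrist"); np.save("w5.npy",c,allow_pickle=True); s=state(); print(s["ee_pos"],s["orientation"])
# expected pixels
print(proj(c,[[698,23.3,102],[657.2,76.1,127]])*1.5)
save("w5",c["color"])
```

```text
[697.33751847  25.11841253 181.39789641] [-1.79996100e+02 -6.90512447e-02  1.35461562e+02]
[[383.43034668 306.61801353]
 [403.9758101  179.99241586]]
```

View pics/w5.png

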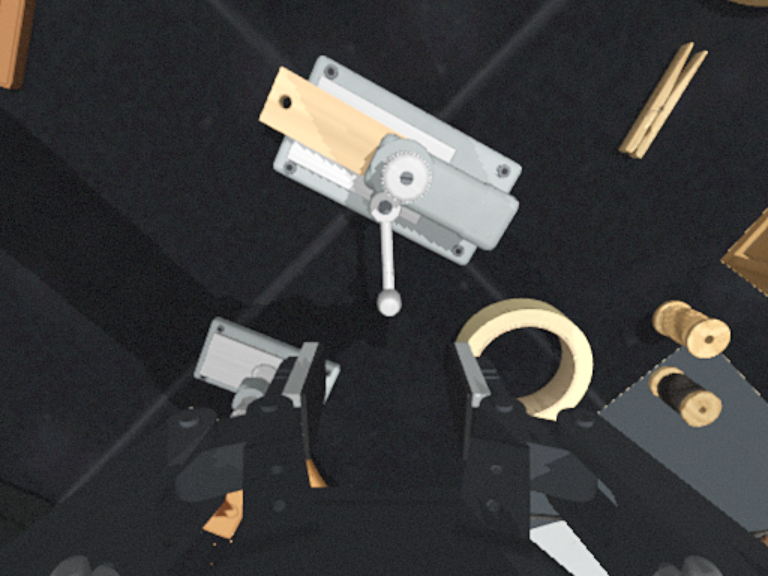

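The handle top is at (389,299), between the fingers, and the knob is at (407,178). The tag is still in place under the spindle.

Run:
```python
from h import *
c=np.load("w5.npy",allow_pickle=True).item()
s=state(); Rt=R.from_euler("xyz",s["orientation"],degrees=True).as_matrix()
h=ray(c,386/1.5,300.5/1.5,102); print(h,Rt.T@(h-s["ee_pos"]))
ax=np.array([663.2,57.0]); d=h[:2]-ax; print(np.hypot(*d),np.degrees(np.arctan2(d[1],d[0])))
```

```text
[696.52482391  26.64506414 102.        ] [ 1.55435774  0.52355761 79.39979189]
45.07733376895015 -42.329782033619615
```

Emit:
jog_arm:
  motion:
    - {"xyz":[0,0,0.02],"rotation":[0,0,0]}
    - {"xyz":[0,0,0.025],"rotation":[0,0,0]}
    - {"xyz":[0,0,0.025],"rotation":[0,0,0]}
    - {"xyz":[0,0,0.0124],"rotation":[0,0,0]}
    - {"xyz":[0,0,0],"rotation":[0,0,0]}
    - {"xyz":[0,0,0],"rotation":[0,0,0]}
    - {"xyz":[0,0,0],"rotation":[0,0,0]}

```text
t: 27.85
ee_pos: [698.8, 23.9, 100.9]
orientation: [179.9, 0.1, 135.4]
wrist_force: [0.4, -0.5, 0.3]
gripper_width: 45.2
finger_force: 0.0
```

Emit:
jog_arm:
  motion:
    - {"xyz":[0,0,0],"rotation":[0,0,0]}
    - {"xyz":[0,0,0],"rotation":[0,0,0]}
    - {"xyz":[0,0,0],"rotation":[0,0,0]}
    - {"xyz":[0,0,0],"rotation":[0,0,0]}
    - {"xyz":[0,0,0],"rotation":[0,0,0]}
    - {"xyz":[0,0,0],"rotation":[0,0,0]}
    - {"xyz":[0,0,0],"rotation":[0,0,0]}
    - {"xyz":[0,0,0],"rotation":[0,0,0]}
  jaw: 0.005
  force: 25

```text
t: 28.52
ee_pos: [698.7, 23.7, 100.5]
orientation: [179.9, 0.1, 135.4]
wrist_force: [0.1, 0.4, 6.6]
gripper_width: 11.0
finger_force: 24.7
```

Emit:
jog_arm:
  motion:
    - {"xyz":[0.0001,-0.0028,0],"rotation":[0,0,3.2]}
    - {"xyz":[0.0001,-0.0028,0],"rotation":[0,0,3.2]}
    - {"xyz":[0.0001,-0.0028,0],"rotation":[0,0,3.2]}
    - {"xyz":[0.0001,-0.0028,0],"rotation":[0,0,3.2]}
    - {"xyz":[0.0001,-0.0028,0],"rotation":[0,0,3.2]}
    - {"xyz":[0.0001,-0.0028,0],"rotation":[0,0,3.2]}
    - {"xyz":[0.0001,-0.0028,0],"rotation":[0,0,3.2]}
    - {"xyz":[0.0001,-0.0028,0],"rotation":[0,0,3.2]}
    - {"xyz":[0.0001,-0.0028,0],"rotation":[0,0,3.2]}
    - {"xyz":[0.0001,-0.0028,0],"rotation":[0,0,3.2]}
    - {"xyz":[0,0,0],"rotation":[0,0,0]}
    - {"xyz":[0,0,0],"rotation":[0,0,0]}

```text
t: 29.52
ee_pos: [674.8, 9.9, 100.5]
orientation: [179.8, 0.1, 103.4]
wrist_force: [1.2, -1.2, 6.2]
gripper_width: 10.6
finger_force: 24.7
```

Emit:
jog_arm:
  motion:
    - {"xyz":[0.0001,-0.0028,0],"rotation":[0,0,3.2]}
    - {"xyz":[0.0001,-0.0028,0],"rotation":[0,0,3.2]}
    - {"xyz":[0.0001,-0.0028,0],"rotation":[0,0,3.2]}
    - {"xyz":[0.0001,-0.0028,0],"rotation":[0,0,3.2]}
    - {"xyz":[0.0001,-0.0028,0],"rotation":[0,0,3.2]}
    - {"xyz":[0.0001,-0.0028,0],"rotation":[0,0,3.2]}
    - {"xyz":[0.0001,-0.0028,0],"rotation":[0,0,3.2]}
    - {"xyz":[0.0001,-0.0028,0],"rotation":[0,0,3.2]}
    - {"xyz":[0.0001,-0.0028,0],"rotation":[0,0,3.2]}
    - {"xyz":[0,0,0],"rotation":[0,0,0]}
    - {"xyz":[0,0,0],"rotation":[0,0,0]}

```text
t: 30.43
ee_pos: [650.1, 10.5, 100.5]
orientation: [179.8, -0.0, 74.6]
wrist_force: [1.3, -1.6, 5.4]
gripper_width: 10.8
finger_force: 24.8
```

Emit:
jog_arm:
  motion:
    - {"xyz":[0,-0.0014,0],"rotation":[0,0,1.6]}
    - {"xyz":[0,-0.0014,0],"rotation":[0,0,1.6]}
    - {"xyz":[0,0,0],"rotation":[0,0,0]}
    - {"xyz":[0,0,0],"rotation":[0,0,0]}
    - {"xyz":[0,0,0],"rotation":[0,0,0]}

```text
t: 30.85
ee_pos: [647.9, 11.1, 100.5]
orientation: [179.7, -0.0, 71.4]
wrist_force: [4.9, -1.1, 5.3]
gripper_width: 10.7
finger_force: 24.8
```

Emit:
jog_arm:
  motion:
    - {"xyz":[0,-0.0014,0],"rotation":[0,0,1.6]}
    - {"xyz":[0,0,0],"rotation":[0,0,0]}
    - {"xyz":[0,0,0],"rotation":[0,0,0]}
    - {"xyz":[0,0,0],"rotation":[0,0,0]}

```text
t: 31.18
ee_pos: [647.8, 11.2, 100.7]
orientation: [179.6, -0.0, 69.8]
wrist_force: [7.5, -1.8, 3.1]
gripper_width: 11.1
finger_force: 24.6
```

Emit:
jog_arm:
  motion:
    - {"xyz":[0,-0.0015,0],"rotation":[0,0,0]}
    - {"xyz":[0,-0.001,0],"rotation":[0,0,0]}
    - {"xyz":[0,0,0],"rotation":[0,0,0]}
    - {"xyz":[0,0,0],"rotation":[0,0,0]}
    - {"xyz":[0,0,0],"rotation":[0,0,0]}

```text
t: 31.6
ee_pos: [647.6, 11.4, 100.9]
orientation: [179.3, -0.0, 69.8]
wrist_force: [15.3, -3.2, -2.3]
gripper_width: 11.0
finger_force: 24.4
```

Emit:
jog_arm:
  motion:
    - {"xyz":[0,0.002,0],"rotation":[0,0,0]}
    - {"xyz":[0,0,0],"rotation":[0,0,0]}

```text
t: 31.77
ee_pos: [647.8, 11.2, 100.7]
orientation: [179.5, -0.0, 69.8]
wrist_force: [8.5, -1.6, 2.2]
gripper_width: 11.2
finger_force: 24.8
```

Emit:
jog_arm:
  motion:
    - {"xyz":[0,0,0],"rotation":[0,0,0]}
    - {"xyz":[0,0,0],"rotation":[0,0,0]}
    - {"xyz":[0,0,0],"rotation":[0,0,0]}
    - {"xyz":[0,0,0],"rotation":[0,0,0]}
    - {"xyz":[0,0,-0.01],"rotation":[0,0,0]}
    - {"xyz":[0,0,-0.02],"rotation":[0,0,0]}
    - {"xyz":[0,0,-0.03],"rotation":[0,0,0]}
    - {"xyz":[0,0,-0.03],"rotation":[0,0,0]}
    - {"xyz":[0.02,0,-0.02],"rotation":[0,0,0]}
    - {"xyz":[0.02,0,0],"rotation":[0,0,0]}
    - {"xyz":[0,0,0],"rotation":[0,0,0]}
    - {"xyz":[0,0,0],"rotation":[0,0,0]}
    - {"xyz":[0,0,0],"rotation":[0,0,0]}
  jaw: 0.045

```text
t: 32.85
ee_pos: [657.3, 49.3, 209.1]
orientation: [-179.9, 0.1, 69.8]
wrist_force: [0.9, -0.3, 0.9]
gripper_width: 44.8
finger_force: 0.0
```

Run:
```python
from h import *
c=capture("wrist"); np.save("w6.npy",c,allow_pickle=True); s=state(); print(s["t"],s["ee_pos"],s["orientation"],s["wrist_force"])
p=lambda P:proj(c,P)
print(p([[657.2,76.1,127],[646.9,9.7,102]]))
u,v=p([[650,50,90]])[0].astype(int); u0=max(0,u-75);v0=max(0,v-75)
save("w6",cv2.resize(c["color"][v0:v0+150,u0:u0+170],None,fx=4,fy=4,interpolation=cv2.INTER_CUBIC),1); print(u0,v0)
```

```text
32.9 [657.25401028  48.7089767  209.07915448] [-1.79949875e+02  5.97705251e-02  6.97410584e+01] [-1.03658303 -0.96902098 -0.28545639]
[[245.62170939 170.93276307]
 [261.98872194 233.91208952]]
175 114
```

View pics/w6.png

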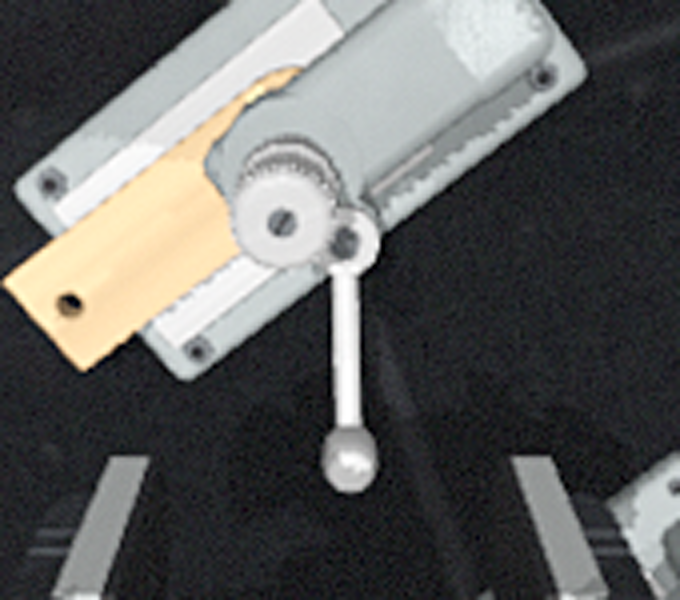

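The lever now stands in the locked position, with its handle at (350,458). The tag is straight on the platen under the spindle, and the gripper is clear of everything.

```bash
python3 -c "
from plant import *
print(finish_job())"
```

```text
the job is handed in; nothing more can be done
None
```

I handed the job in at about 33 s. The tag lies flat under the spindle, the lock lever is at its stop (about 1.24 rad), and the gripper is clear. I turned only the ratchet knob, 216° clockwise; joint torque showed the spindle bearing from about 165°. I judged the click from torque and angle, not by seeing it.

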